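# Fetch the sample tin from behind the bottles and weigh it

### The job

The flat sample tin stands in the steel bay, shut in behind the round bottle and the square bottle. Stand both bottles on the white side tray, set the tin gently, lid up, in the middle of the balance pan and leave it there, then put each bottle back upright in the place where it stood at the start. Do not tip a bottle or push the beaker, the small pot or the timer out of place.

Things in the scene. Friction and masses are not known exactly. Their poses are not given: they have to be found in the camera images.
- round_center (a point): Loose amber bottle, round, 85 mm tall, about 180 g: body 44 mm in diameter, sides straight up to 60 mm above the base, then shoulder and black cap 29 mm wide. Point: on its axis, half-way up (42.5 mm above its base); z up. Starts on the bay's floor in one of the two front places.
- square_center (a point): Loose amber bottle, 44 x 44 mm square, 85 mm tall, about 180 g: sides straight up to a flat shoulder 60 mm above the base, then black cap 29 mm wide. Point: on its axis, half-way up (42.5 mm above its base); x, y square to its faces, z up. Starts in the other front place of the bay, with a gap of 12 to 24 mm to the round bottle.
- tin_center (a point): Loose flat round aluminium tin, lid shut fast with a pale paper label, 60 mm in diameter, 25 mm high, about 120 g. Point: its centre, half-way up (12.5 mm above its base); z up, lid on top. Starts on the bay's floor behind the bottles, under 14 mm from them; it can be gripped only along the bay's x, once both bottles are gone.
- bay: Fixed steel bay 180 x 180 mm, floor lined in black. Origin: centre of its underside, on the bench; x from open front to back, y left. Floor 4 mm thick; back wall 40 mm high, inner face x = 85 mm; side walls 30 mm high, inner faces y = +-85. Two grey rails, tops 34 mm above the bench, y = +-37 to 45, x = -15 to 47, flank the tin. Bottles start near x = -45, y = +-31, tin near x = 16, y = 0 (mm).
- tray: Fixed white empty side tray, 200 x 200 mm outside, 18 mm high, walls 4 mm, floor 4 mm thick, left or right of the bay. Origin: centre of its underside, on the bench; x and y along its sides, z up. The bottles may stand anywhere on its floor.
- pan (a point): Centre of the pan's top face: fixed level steel disc, 110 mm in diameter, 66 mm above the bench, that does not give. It sits on a white balance 200 x 190 mm, 54 mm high, blue panel towards the robot, whose centre lies 30 mm in -x of this point (x points away from the panel). The balance is on the other side of the bay from the tray.
- beaker_center (a point): Bystander: open white ceramic beaker, 52 mm across the rim, 60 mm high, loose. This point is its centre, 30 mm above its base. Stands between the robot and the bay.
- small_pot_center (a point): Bystander: small plain aluminium pot, 34 mm in diameter, 32 mm high, loose. This point is its centre. Stands between the robot and the bay. It is not the sample tin.
- timer_center (a point): Bystander: flat white timer with a black display, 55 x 70 x 22 mm, loose, lying between the robot and the bay. This point is its centre.
Things that resemble listed ones, but are neither listed nor needed, are in the scene too. What is shaped like the part that bears round_center but yellow is not meant.

How it is judged:
By the outcome, as a careful person would: the job done as asked, in the order asked, and still so for the second after the job is handed in, with the robot touching nothing.
It also fails if it takes over 128 s, if anything falls off the work surface, if the arm or the gripper's body presses on something with over 40 N, if the wrist force passes 120 N, or if a joint passes its speed limit or range.

### The arm

A 7-joint arm with a two-finger parallel gripper is mounted at the origin on the work surface. World frame = base frame: x ahead of the robot, y to its left, z up, the work surface at z = 0. Lengths are in m, angles in rad, forces in N, time in s.
With the tool pointing down it reaches from about 0.425 to 1.025 m from the base axis. Payload 3.6 kg.
Tool frame: the origin (TCP) lies between the finger pads; the fingertips stand 19 mm ahead of it and the grasp point (between the pads) is the TCP (bot.finger_overhang is the z of the fingertips in the tool frame, in m); z points along the fingers, y is the line along which they close (so a half turn about z gives the same grasp; the last joint's range is limited). The gripper opens to 85 mm and grips with 20 to 120 N. Pads are 22 mm wide; open, the fingers measure 114 mm over their backs; the gripper's body (76 mm by 85 mm) begins 54 mm behind the grasp point. The pads swing forward as they close: fully open they stand 13 mm farther back than shut.
Start: joints at [-1.427, 0.591, 0.048, 1.609, -0.033, 0.943, -0.034], TCP at [0.171, 0.705, 0.25] pointing down, gripper open.
Joint ranges: [-2.69, 2.69], [-0.47, 2.24], [-1.27, 1.36], [0.19, 2.51], [-1.53, 4.68], [0.08, 2.07], [-3.09, 3.09]. Speed limits (rad/s): [2.57, 2.57, 3.14, 3.14, 3.14, 3.14, 3.14].

### API

Orientations are given as a rotation vector (axis times angle).
In Python, from cell import get_obs, grab_frame, ticket, bot gives the robot as it stands.
- The arm moves only by the tool jog_arm, never from a script. Its argument "commands" is text: rows parted by semicolons, each of 7 numbers parted by spaces: the shift along the tool's x, y, z in m, then the turn, a rotation vector about the tool's x, y, z in degrees, then the opening, from 0 (shut) to 1 (fully open). A call has 1 to 20 rows; each row shifts and turns the commanded pose from where the row before left it, along the tool's axes as they then stand; what a row does not reach is not made up. A row lasts 1/10 s, in which the tool goes at most 50 mm and 8.59 degrees, less where a joint would pass 70% of its speed; a pose out of reach is approached as far as the arm can. A call is refused whole if a number of a shift passes 0.05 or a number of a turn 8.59, either way. A call with a gripper value outside its range is refused whole. The fingers move at their own pace and stop on an object; "force" is the grip in N (left out, the last holds). Time passes only in rows, so rows that do not move let the fingers close. It gives the time, the measured TCP pose, the force, the opening and the grip force at its end, in the units of the state.
- get_obs(): the state, without advancing time (a new reading comes with each control period).
- grab_frame(name): name is "scene" or "top"; returns a dict with "color" (384x512x3 uint8, red, green, blue), "mtx" (3x3 intrinsics, pixels), "origin" and "rotation" of the camera in the world. Camera axes: x right, y up, looking along -z (the intrinsics and any distortion apply to the point x, -y, -z); pixel columns grow to the right and rows downward; lengths in m; the calibration is good to about 2 mm. A picture is of the moment at which its call begins. There is no depth.
- ticket.sign_off(): hands the job in; it is judged then, once.
The state is a dict: "time": time; "joint_pos": joint angles; "joint_velocities": joint speeds; "tau": joint torques, N m; "tool_pos": TCP position; "tool_rot": TCP orientation; "wrist_force": force on the tool from outside, world axes, zero at the start; "wrist_torque": the same for the moment, N m; "finger_gap": finger opening in m; "grip_force": force on a finger pad.
Only numpy, scipy, OpenCV 4.12 (cv2) and the standard library are available. Lean on these libraries where they do the work, as an engineer would, in place of code of your own. Each camera call takes 0.05 s, during which the arm holds its last target. There are 200 camera calls.

## Working session

There is one attempt and no reset: what is moved stays moved. The work goes in short steps, Python scripts to look and compute and a tool call to move; the robot and the scene stay as the last step left them, time stands still between calls to the robot, and variables do not carry over. Pictures are saved under pics/ and viewed, at most 14 in all, crops included, and the job is handed in when it is done.

Besides the shell and the picture viewer there is one more tool, called after ">>>" by a JSON object that holds its "method" and its "body", one argument or row to a line. jog_arm: Moves the arm, as the interface text tells. Its arguments: {"type":"object","properties":{"commands":{"type":"string"},"force":{"type":"number"}},"required":["commands"]}

```bash
ls; mkdir -p pics
python3 - <<'E'
from cell import get_obs, grab_frame, bot
import cv2,pickle
o=get_obs();print(o['time'],o['tool_pos'],o['tool_rot'],o['finger_gap'],bot.finger_overhang)
for n in('scene','top'):
    f=grab_frame(n);pickle.dump(f,open(f'{n}0.pkl','wb'))
    print(n,f['mtx'],f['origin'],f['rotation'],[k for k in f])
    cv2.imwrite(f'pics/{n}0.png',cv2.resize(f['color'][:,:,::-1],(800,600),interpolation=cv2.INTER_CUBIC))
E
```

```text
pics
0.0 [0.17055024 0.70385542 0.24917177] [-0.37246925 -3.11927     0.00344573] 0.0853683177727503 0.019
scene [[453.35611871   0.         252.48109546]
 [  0.         453.35611871 194.55152787]
 [  0.           0.           1.        ]] [1.04119571 0.09820283 0.84133032] [0.40698623 0.49553564 1.66864598] ['color', 'mtx', 'origin', 'rotation']
top [[411.08667438   0.         253.35419068]
 [  0.         411.08667438 192.07661593]
 [  0.           0.           1.        ]] [ 4.84283926e-01 -8.37463911e-04  1.06677337e+00] [ 0.07690957 -0.05158896 -1.58491126] ['color', 'mtx', 'origin', 'rotation']
```

View pics/top0.png

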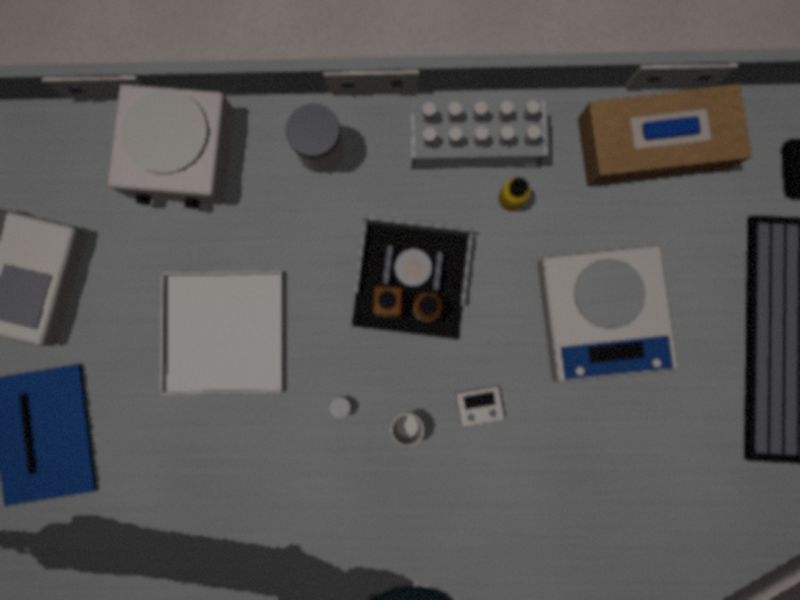

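View pics/scene0.png

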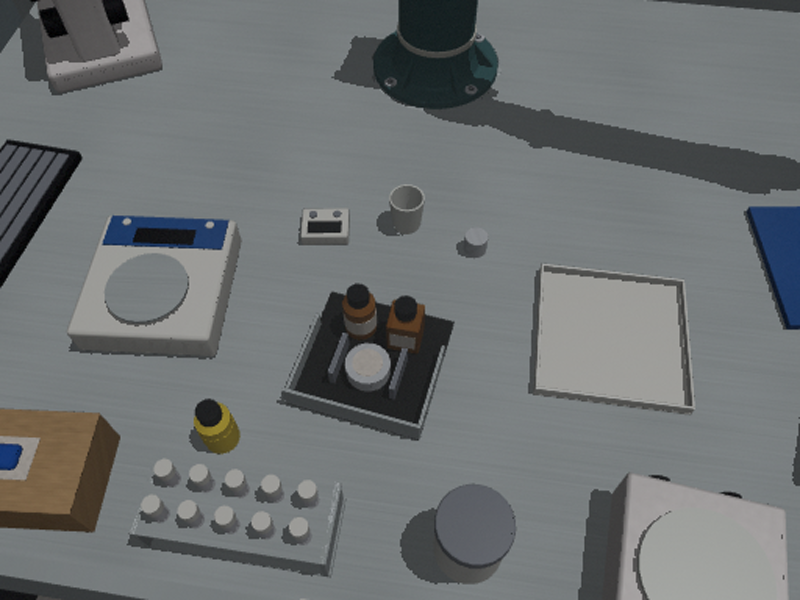

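The top view shows the bay at about (415,280), the square bottle at (388,300), the round bottle at (428,305) and the tin at (413,267). The tray is at (224,332) and the balance pan at (610,293). The scene view agrees.

Candidates (top view):
- **Round bottle:** amber at (428,305) or yellow at (516,193). The amber one in the bay fits; the yellow one is excluded.
- **Tin:** in the bay at (413,267) or the small pot at (341,407). The one in the bay with the paper label, between the rails, fits.
- **Pan:** disc on the balance with the blue panel at (610,293) or the device at (165,132). The blue-panel one opposite the tray fits.

Next is an enlarged crop to confirm these.

```bash
cat > h.py <<'E'
import numpy as np,cv2,pickle
from scipy.spatial.transform import Rotation as R
def proj(f,p):
    c=(np.atleast_2d(p)-f['origin'])@R.from_rotvec(f['rotation']).as_matrix()
    c=c*[1,-1,-1]; u=c@f['mtx'].T; return u[:,:2]/u[:,2:]
def ray(f,uv):
    uv=np.atleast_2d(np.asarray(uv,float)); d=np.c_[uv,np.ones(len(uv))]@np.linalg.inv(f['mtx']).T
    return (d*[1,-1,-1])@R.from_rotvec(f['rotation']).as_matrix().T
def onz(f,uv,z):
    d=ray(f,uv); return f['origin']+d*((z-f['origin'][2])/d[:,2:])
def load(n,i=0): return pickle.load(open(f'{n}{i}.pkl','rb'))
def blobs(m,amin=20):
    cs,_=cv2.findContours(m.astype(np.uint8),cv2.RETR_EXTERNAL,cv2.CHAIN_APPROX_NONE)
    return [c for c in cs if cv2.contourArea(c)>amin]
E
python3 - <<'E'
from h import *
t,s=load('top'),load('scene')
a=t['color'][135:222,222:312];b=s['color'][175:285,175:295]
g=lambda x:np.clip(cv2.resize(x[:,:,::-1],(395,395*x.shape[0]//x.shape[1]),interpolation=cv2.INTER_CUBIC)*1.6,0,255).astype(np.uint8)
A,B=g(a),g(b);h=max(len(A),len(B));o=np.zeros((h,800,3),np.uint8);o[:len(A),:395]=A;o[:len(B),405:]=B
cv2.imwrite('pics/crop1.png',o)
for n,f in(('top',t),('scene',s)):
    H=cv2.cvtColor(f['color'],cv2.COLOR_RGB2HSV);h,S,v=cv2.split(H)
    print(n)
    for nm,m in(('orange',(h<20)&(S>120)&(v>40)),('blue',(h>100)&(h<125)&(S>120)),('white',(S<35)&(v>130))):
        for c in blobs(m,25):
            r=cv2.minAreaRect(c);print(nm,np.round(r[0],1),np.round(r[1],1),round(r[2],1),cv2.contourArea(c))
E
```

```text
top
orange [272.5 195.5] [17. 17.] 90.0 92.5
orange [247.  192.5] [19. 18.] 90.0 304.0
orange [424.3  84.5] [ 49.  103.7] 81.7 4659.0
blue [ 26.8 277.8] [82.7 59.3] 83.2 4435.5
blue [394.2 228.4] [18.9 67.7] 83.7 1084.5
blue [429.1  81.7] [ 9.7 34.8] 83.7 294.0
white [262.5 272. ] [10.  5.] 90.0 38.0
white [307.6 265.6] [ 7.3 10. ] 78.7 46.0
white [ 11.9 212.3] [25.5  5.7] 11.3 96.0
white [143.  212.5] [73. 70.] 90.0 4931.5
white [374.2 190.8] [53.8 43.8] 82.6 972.0
white [ 23.3 157.1] [34.8 30.4] 18.4 822.5
white [135.8  72.8] [17.7  5.7] 72.9 38.0
white [104.8  90.6] [62.5 58.7] 6.3 878.0
scene
orange [259.  202.3] [21.9 17.9] 9.5 171.5
orange [229.2 195.9] [12.8 20.1] 86.4 104.5
blue [  6.5 292. ] [16. 13.] 90.0 168.5
blue [105.5 148.4] [78.6 18.6] 2.2 1243.0
blue [494.5 171. ] [78. 33.] 90.0 1575.5
white [190.5 336.5] [11. 11.] 90.0 103.5
white [166.5 332.5] [11. 11.] 90.0 103.0
white [142.5 329. ] [12. 11.] 90.0 104.5
white [119.  325.5] [11. 12.] 90.0 104.5
white [ 94.5 321.5] [11. 13.] 90.0 101.0
white [212.9 322.7] [ 3.1 29.3] 10.0 33.0
white [196.  312.5] [10.6 12. ] 45.0 99.0
white [450.5 343. ] [107.  80.] -0.0 6869.0
white [172.8 308.8] [10.6 11.3] 45.0 94.5
white [149.5 305.5] [11. 11.] 90.0 97.0
white [126.5 302. ] [10. 11.] 90.0 92.0
white [103.8 298.3] [ 9.9 12. ] 45.0 92.5
white [ 12.  292.5] [27. 24.] 90.0 293.5
white [360.1 257.9] [18.   4.2] 8.1 37.5
white [474.4 252.9] [35.   7.9] 7.4 64.5
white [330.2 251.5] [42.1  8.9] 9.5 84.0
white [235. 232.] [24. 28.] 90.0 528.0
white [319.2 227.8] [39.6 17.9] 14.9 173.0
white [411.6 216.4] [139.7  81.7] 6.5 7772.5
white [305.  150.5] [11. 14.] 90.0 112.5
white [ 96.5 176.9] [103.8  76.6] 2.6 4944.5
white [207.5 141.5] [29. 19.] 0.0 496.0
white [61.  23.5] [36.9 70.6] 76.0 730.0
```

View pics/crop1.png

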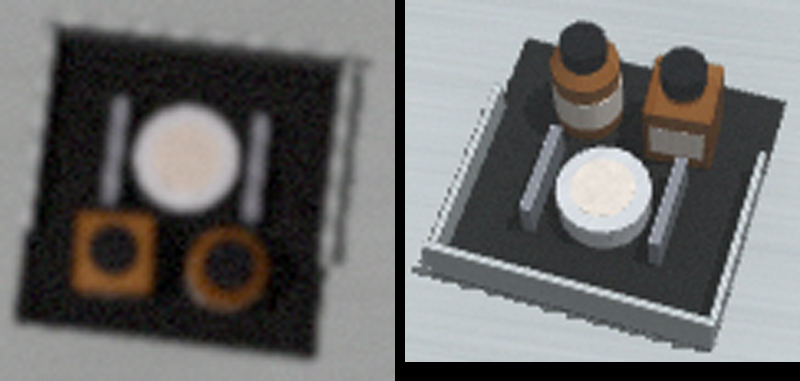

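The crop confirms it: amber round and amber square bottles stand in the bay with the labelled tin between the rails. The tin is at crop (185,158), the square bottle at (113,250) and the round bottle at (222,265).

```bash
cat > m.py <<'E'
from h import *
t=load('top');s=load('scene')
def hsv(f): return cv2.split(cv2.cvtColor(f['color'],cv2.COLOR_RGB2HSV))
def win(m,x0,x1,y0,y1):
    w=np.zeros_like(m);w[y0:y1,x0:x1]=m[y0:y1,x0:x1];return w
big=lambda m:max(blobs(m,3),key=cv2.contourArea)
P=lambda *a:print(*[np.round(x,4) if not isinstance(x,str) else x for x in a])
h,S,v=hsv(t)
up=None
K=4
t4=dict(t);t4['color']=cv2.resize(t['color'],None,fx=K,fy=K,interpolation=cv2.INTER_CUBIC)
M=np.diag([K,K,1.])@t['mtx'];M[:2,2]+=(K-1)/2;t4['mtx']=M
h,S,v=hsv(t4);W=lambda m,a,b,c,d:win(m,a*K,b*K,c*K,d*K)
org=(h<25)&(S>90)&(v>35)
q=big(W(org,232,262,178,208));r=cv2.minAreaRect(q)
for nm,c in(('square',cv2.minAreaRect(q)[0]),):
    P(nm,onz(t4,[c],.064)[0],np.array(r[1])/K)
bx=onz(t4,cv2.boxPoints(r),.064);P('sq edges deg',[np.degrees(np.arctan2(*(bx[(i+1)%4]-bx[i])[[1,0]])) for i in range(4)],[np.linalg.norm(bx[(i+1)%4]-bx[i]) for i in range(4)])
q=big(W(org,260,290,180,212));e=cv2.minEnclosingCircle(q);fe=cv2.fitEllipse(q)
P('round',onz(t4,[e[0],fe[0]],.064),e[1]/K,np.array(fe[1])/K)
q=big(W(v>90,250,280,155,187));fe=cv2.fitEllipse(q);P('tin',onz(t4,[fe[0]],.029)[0],np.array(fe[1])/K/411*1.04)
q=big(W((v>55)&(S<60),240,250,150,185));a=cv2.minAreaRect(q);P('railL',onz(t4,[a[0]],.034)[0],np.array(a[1])/K,a[2])
q=big(W((v>55)&(S<60),277,285,155,188));a2=cv2.minAreaRect(q);P('railR',onz(t4,[a2[0]],.034)[0],np.array(a2[1])/K,a2[2])
d=onz(t4,[a[0]],.034)[0]-onz(t4,[a2[0]],.034)[0];P('rail yaw',np.degrees(np.arctan2(-d[0],d[1])),np.linalg.norm(d))
q=big(W((v<45),222,312,130,222));a=cv2.approxPolyDP(q,8*K/2,True);P('bay poly',onz(t4,a[:,0],.004),)
w=big(W((S<40)&(v>110),90,200,165,255));a=cv2.minAreaRect(w);P('tray',onz(t4,[a[0]],.004)[0],np.array(a[1])/K,a[2])
P('traycorners',onz(t4,cv2.boxPoints(a),.004))
print('v balance',v[188*K,350*K:440*K:6])
def ped(n,box,z,mask):
    q=big(W(mask,*box));fe=cv2.fitEllipse(q);P(n,onz(t4,[fe[0]],z)[0],np.array(fe[1])/K,fe[2])
ped('beaker',(248,275,260,288),.06,v>115);ped('pot',(208,229,250,270),.032,v>115)
a=cv2.minAreaRect(big(W(v>115,290,325,244,275)));P('timer',onz(t4,[a[0]],.022)[0],np.array(a[1])/K,a[2])
E
python3 m.py
```

```text
square [0.566  0.0293 0.064 ] [19.1093 20.2033]
sq edges deg [ -3.3707 -93.6674 176.4147  86.3908] [0.0496 0.0469 0.0496 0.0467]
round [[ 0.5559 -0.0332  0.064 ]
 [ 0.5564 -0.0333  0.064 ]] 9.7376 [18.1588 18.8937]
tin [ 0.6234 -0.0125  0.029 ] [0.0566 0.0573]
railL [0.6282 0.029  0.034 ] [ 3.7065 23.6819] 5.7106
railR [ 0.6169 -0.0525  0.034 ] [ 3.5307 23.4984] 6.6135
rail yaw -7.9022 0.0823
bay poly [[ 0.7055  0.0609  0.004 ]
 [ 0.5321  0.0867  0.004 ]
 [ 0.5089 -0.0847  0.004 ]
 [ 0.682  -0.1049  0.004 ]]
tray [0.5231 0.3045 0.004 ] [78.8821 74.2024] 89.4645
traycorners [[0.6269 0.4039 0.004 ]
 [0.6255 0.2089 0.004 ]
 [0.4211 0.2069 0.004 ]
 [0.4219 0.3989 0.004 ]]
v balance [100 125 132 132 132 134 133 134 133 132 134 125 106 100 101 100 100 100
  99  99  99  98 100  99  99 100  98  98  96  99  98 100  99  96  96  98
  97  97  97  97  97  99 113 128 130 129 129 130 129 129 127 109  96  99
  99  97  98  97  98  98]
beaker [ 0.3736 -0.0051  0.06  ] [ 7.5876 13.0085] 176.5891
pot [0.399  0.1093 0.032 ] [10.7835 11.0303] 38.0217
timer [ 0.3964 -0.1163  0.022 ] [21.1391 26.7225] 80.0362
```

```bash
cat > m2.py <<'E'
from m import *
q=big(W((v<115)&(S<60),350,425,150,215)&0 if 0 else W(((v<114)&(S<40)),362,420,165,209));fe=cv2.fitEllipse(q);P('pan top',onz(t4,[fe[0]],.066)[0],np.array(fe[1])/K)
pan=onz(t4,[fe[0]],.066)[0]
s4=dict(s);s4['color']=cv2.resize(s['color'],None,fx=K,fy=K,interpolation=cv2.INTER_CUBIC)
M=np.diag([K,K,1.])@s['mtx'];M[:2,2]+=(K-1)/2;s4['mtx']=M
h2,S2,v2=hsv(s4)
print('pan v row',v2[184*K,50*K:150*K:8],S2[184*K,50*K:150*K:8])
# label on tin: warm hue
lab=W((S2>12)&(h2<25)&(v2>120),215,255,215,255);q=big(lab);fe=cv2.fitEllipse(q);P('label scene',onz(s4,[fe[0]],.029)[0],np.array(fe[1])/K)
lab=W((S>14)&(h<25)&(v>80),250,280,155,187);q=big(lab);fe=cv2.fitEllipse(q);P('label top',onz(t4,[fe[0]],.029)[0],np.array(fe[1])/K)
# caps
for n,a,b in(('sq',(232,262,178,208),(245,275,180,206)),('rd',(260,290,180,212),(215,245,172,205))):
    w=W(v<45,*a); w[cv2.morphologyEx(org.astype(np.uint8),cv2.MORPH_CLOSE,np.ones((60,60)))==0]=0
    q=big(w);c=cv2.minEnclosingCircle(q);P(n,'cap top',onz(t4,[c[0]],.089)[0],c[1]/K)
im=s4['color'][165*K:265*K,190*K:300*K,::-1].copy()
pts=[(.5672,.0293,.089),(.557,-.0333,.089),(.6234,-.0125,.029)]
rad=[.0145,.0145,.03]
for p,r in zip(pts,rad):
    a=np.linspace(0,6.28,40);c=np.c_[p[0]+r*np.cos(a),p[1]+r*np.sin(a),a*0+p[2]]
    cv2.polylines(im,[np.int32(proj(s4,c)-[190*K,165*K])],True,(0,255,0),1)
im2=s4['color'][125*K:225*K,40*K:155*K,::-1].copy()
a=np.linspace(0,6.28,60);c=np.c_[pan[0]+.055*np.cos(a),pan[1]+.055*np.sin(a),a*0+.066]
cv2.polylines(im2,[np.int32(proj(s4,c)-[40*K,125*K])],True,(0,255,0),1)
cv2.imwrite('pics/chk.png',cv2.resize(np.hstack([im,im2]),(800,356)))
E
python3 m2.py | tail -9
```

```text
pan v row [127 119 154 154 154 155 155 155 158 128 126 125 126 125 126 126 127 127
 127 127 127 126 126 126 126 127 127 127 127 126 127 127 128 129 128  96
 160 156 156 155 156 155 155 155 156 152 100  92  90 109] [12 11  7  7  5  7  7  5  8 12 14 10 14 12 12 14 12 12 12 12 14 12 10 12
 14 12 16 14 14 12 12 12 14 14 12 11  5  5  5  5  5  5  5  5  5  5  8  6
  6  9]
label scene [ 0.625  -0.0123  0.029 ] [16.4981 18.4538]
label top [ 0.6239 -0.0125  0.029 ] [15.7759 15.8668]
sq cap top [0.5661 0.0286 0.089 ] 5.493
rd cap top [ 0.5535 -0.033   0.089 ] 9.7362
```

View pics/chk.png

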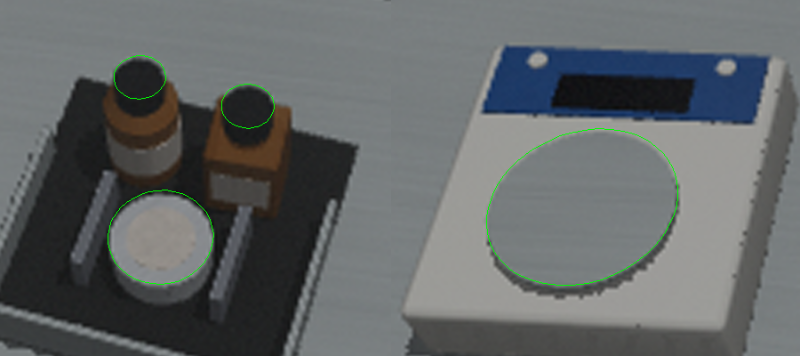

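The projected outlines fit both bottle caps (138,77) and (248,106), the tin (160,240) and the pan (583,207) in the scene view. The positions agree in both views. Now I'll plan the first moves.

```bash
python3 m2.py | grep 'pan top'
cat > plan.py <<'E'
import sys,numpy as np
from scipy.spatial.transform import Rotation as R
from cell import get_obs
def plan(x,y,z,psi):
    o=get_obs();a=np.radians(psi);c,s=np.cos(a),np.sin(a)
    T=np.array([[-s,c,0],[c,s,0],[0,0,-1]]).T
    Rn=R.from_rotvec(o['tool_rot'])
    print('t',round(o['time'],2),'pos',np.round(o['tool_pos'],4),'gap',round(o['finger_gap'],4),'grip',round(o['grip_force'],1),'F',np.round(o['wrist_force'],1),'j',np.round(o['joint_pos'],2))
    print('turn deg',np.round(np.degrees((Rn.inv()*R.from_matrix(T)).as_rotvec()),2),'shift',np.round(T.T@(np.array([x,y,z])-o['tool_pos']),4))
plan(*map(float,sys.argv[1:5]))
E
python3 plan.py .567 .029 .2 -3.5
```

```text
pan top [ 0.5726 -0.3173  0.066 ] [43.9048 45.881 ]
t 0.1 pos [0.1706 0.7039 0.2492] gap 0.0854 grip 0.0 F [-0.2 -0.4 -0.6] j [-1.43  0.59  0.05  1.61 -0.03  0.94 -0.03]
turn deg [-0.09  0.09 79.88] shift [-0.6494  0.4368  0.0492]
```

>>> {"method": "jog_arm", "body": {
  "commands": "0 0 0 0 0 8 1;0 0 0 0 0 8 1;0 0 0 0 0 8 1;0 0 0 0 0 8 1;0 0 0 0 0 8 1;0 0 0 0 0 8 1;0 0 0 0 0 8 1;0 0 0 0 0 8 1;0 0 0 0 0 8 1;0 0 0 0 0 8 1;-0.037 0.025 0 0 0 0 1;-0.037 0.025 0 0 0 0 1;-0.037 0.025 0 0 0 0 1;-0.037 0.025 0 0 0 0 1;-0.037 0.025 0 0 0 0 1;-0.037 0.025 0 0 0 0 1;-0.037 0.025 0 0 0 0 1;-0.037 0.025 0 0 0 0 1;-0.037 0.025 0 0 0 0 1;0 0 0 0 0 0 1",
  "force": 40
}}

```text
time: 2.1
tool_pos: [0.3775, 0.3508, 0.2505]
tool_rot: [2.301, 2.135, -0.003]
wrist_force: [0.9, 0.2, -0.9]
finger_gap: 0.0855
grip_force: 0.0
```

```bash
python3 plan.py .567 .029 .2 -3.5
```

```text
t 2.1 pos [0.3775 0.3508 0.2505] gap 0.0855 grip 0.0 F [ 0.9  0.2 -0.9] j [-1.21  0.36  0.48  2.09 -0.24  0.74 -0.65]
turn deg [ 0.05  0.18 -0.77] shift [-0.3097  0.2088  0.0505]
```

>>> {"method": "jog_arm", "body": {
  "commands": "-0.034 0.023 0 0 0 -0.7 1;-0.034 0.023 0 0 0 0 1;-0.034 0.023 0.007 0 0 0 1;-0.034 0.023 0.007 0 0 0 1;-0.034 0.023 0.007 0 0 0 1;-0.034 0.023 0.007 0 0 0 1;-0.034 0.023 0.007 0 0 0 1;-0.034 0.023 0.007 0 0 0 1;-0.034 0.023 0.007 0 0 0 1;0 0 0 0 0 0 1;0 0 0 0 0 0 1"
}}

```text
time: 3.2
tool_pos: [0.565, 0.0408, 0.2008]
tool_rot: [-2.28, -2.161, 0.002]
wrist_force: [-0.5, -0.1, -0.2]
finger_gap: 0.0855
grip_force: 0.0
```

```bash
python3 plan.py .567 .029 .057 -3.5
```

```text
t 3.2 pos [0.565  0.0408 0.2008] gap 0.0855 grip 0.0 F [-0.5 -0.1 -0.2] j [-0.47  0.49  0.44  2.03 -0.32  0.69  0.12]
turn deg [-0.06  0.02  0.44] shift [-0.0116  0.0028  0.1438]
```

>>> {"method": "jog_arm", "body": {
  "commands": "-0.0116 0.0028 0.01 0 0 0.44 1;0 0 0.02 0 0 0 1;0 0 0.02 0 0 0 1;0 0 0.02 0 0 0 1;0 0 0 0 0 0 1;0 0 0 0 0 0 1"
}}

```text
time: 3.8
tool_pos: [0.5666, 0.0306, 0.131]
tool_rot: [-2.284, -2.156, 0.001]
wrist_force: [-0.5, -0.3, 0.2]
finger_gap: 0.0854
grip_force: 0.0
```

```bash
python3 plan.py .567 .029 .057 -3.5
```

```text
t 3.8 pos [0.5666 0.0306 0.131 ] gap 0.0854 grip 0.0 F [-0.5 -0.3  0.2] j [-0.4   0.59  0.37  2.06 -0.4   0.55  0.2 ]
turn deg [-0.07 -0.    0.22] shift [-0.0016  0.0005  0.074 ]
```

Descend, close gently and lift by 3 mm to check.

>>> {"method": "jog_arm", "body": {
  "commands": "-0.0016 0.0005 0.01 0 0 0.2 1;0 0 0.016 0 0 0 1;0 0 0.016 0 0 0 1;0 0 0.016 0 0 0 1;0 0 0.016 0 0 0 1;0 0 0 0 0 0 1;0 0 0 0 0 0 1"
}}

```text
time: 4.5
tool_pos: [0.5679, 0.0282, 0.0577]
tool_rot: [2.289, 2.151, 0.001]
wrist_force: [-0.7, -0.0, 0.8]
finger_gap: 0.0854
grip_force: 0.0
```

```bash
python3 plan.py .567 .029 .057 -3.5
```

```text
t 4.5 pos [0.5679 0.0282 0.0577] gap 0.0854 grip 0.0 F [-0.7 -0.   0.8] j [-0.33  0.71  0.28  2.09 -0.46  0.41  0.26]
turn deg [ 0.03 -0.   -0.07] shift [ 0.0008 -0.001   0.0007]
```

>>> {"method": "jog_arm", "body": {
  "commands": "0 0 0 0 0 0 0.85;0 0 0 0 0 0 0.75;0 0 0 0 0 0 0.65;0 0 0 0 0 0 0.58;0 0 0 0 0 0 0.54;0 0 0 0 0 0 0.51;0 0 0 0 0 0 0.48;0 0 0 0 0 0 0.42;0 0 0 0 0 0 0.35;0 0 0 0 0 0 0.35;0 0 0 0 0 0 0.35",
  "force": 30
}}

```text
time: 5.6
tool_pos: [0.5672, 0.0284, 0.0576]
tool_rot: [-2.289, -2.151, 0.001]
wrist_force: [-2.0, -0.0, 5.9]
finger_gap: 0.0435
grip_force: 31.0
```

```bash
python3 plan.py .523 .34 .16 -3.5
python3 - <<'E'
import m,pickle
from h import *
from cell import grab_frame
f=grab_frame('scene');pickle.dump(f,open('scene1.pkl','wb'))
cv2.imwrite('pics/s1.png',cv2.resize(f['color'][130:270,150:330,::-1],(800,622))[:600])
E
```

```text
t 5.6 pos [0.5672 0.0284 0.0576] gap 0.0435 grip 31.0 F [-2.  -0.   5.9] j [-0.33  0.71  0.28  2.09 -0.46  0.41  0.26]
turn deg [-0.05 -0.02 -0.06] shift [ 0.3084 -0.0631 -0.1024]
square [0.566  0.0293 0.064 ] [19.1093 20.2033]
sq edges deg [ -3.3707 -93.6674 176.4147  86.3908] [0.0496 0.0469 0.0496 0.0467]
round [[ 0.5559 -0.0332  0.064 ]
 [ 0.5564 -0.0333  0.064 ]] 9.7376 [18.1588 18.8937]
tin [ 0.6234 -0.0125  0.029 ] [0.0566 0.0573]
railL [0.6282 0.029  0.034 ] [ 3.7065 23.6819] 5.7106
railR [ 0.6169 -0.0525  0.034 ] [ 3.5307 23.4984] 6.6135
rail yaw -7.9022 0.0823
bay poly [[ 0.7055  0.0609  0.004 ]
 [ 0.5321  0.0867  0.004 ]
 [ 0.5089 -0.0847  0.004 ]
 [ 0.682  -0.1049  0.004 ]]
tray [0.5231 0.3045 0.004 ] [78.8821 74.2024] 89.4645
traycorners [[0.6269 0.4039 0.004 ]
 [0.6255 0.2089 0.004 ]
 [0.4211 0.2069 0.004 ]
 [0.4219 0.3989 0.004 ]]
v balance [100 125 132 132 132 134 133 134 133 132 134 125 106 100 101 100 100 100
  99  99  99  98 100  99  99 100  98  98  96  99  98 100  99  96  96  98
  97  97  97  97  97  99 113 128 130 129 129 130 129 129 127 109  96  99
  99  97  98  97  98  98]
beaker [ 0.3736 -0.0051  0.06  ] [ 7.5876 13.0085] 176.5891
pot [0.399  0.1093 0.032 ] [10.7835 11.0303] 38.0217
timer [ 0.3964 -0.1163  0.022 ] [21.1391 26.7225] 80.0362
```

View pics/s1.png

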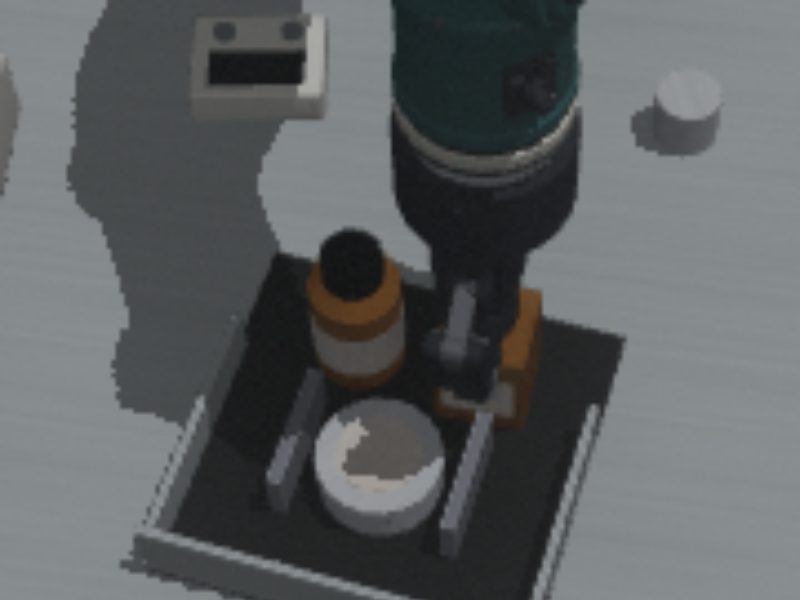

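The square bottle is gripped squarely at (490,360), with the round bottle and tin undisturbed. Next: lift it and carry it to the tray.

>>> {"method": "jog_arm", "body": {
  "commands": "0 0 -0.01 0 0 0 0.35;0 0 -0.02 0 0 0 0.35;0 0 -0.02 0 0 0 0.35;0 0 -0.02 0 0 0 0.35;0 0 -0.02 0 0 0 0.35;0.012 -0.002 -0.01 0 0 0 0.35;0.024 -0.005 0 0 0 0 0.35;0.024 -0.005 0 0 0 0 0.35;0.024 -0.005 0 0 0 0 0.35;0.024 -0.005 0 0 0 0 0.35;0.024 -0.005 0 0 0 0 0.35;0.024 -0.005 0 0 0 0 0.35;0.024 -0.005 0 0 0 0 0.35;0.024 -0.005 0 0 0 0 0.35;0.024 -0.005 0 0 0 0 0.35;0.024 -0.005 0 0 0 0 0.35;0.024 -0.005 0 0 0 0 0.35;0.024 -0.005 0 0 0 0 0.35;0.012 -0.002 0 0 0 0 0.35;0 0 0 0 0 0 0.35"
}}

```text
time: 7.65
tool_pos: [0.5225, 0.3462, 0.1572]
tool_rot: [-2.285, -2.155, -0.001]
wrist_force: [0.0, -0.2, -1.2]
finger_gap: 0.0434
grip_force: 31.2
```

```bash
python3 plan.py .523 .35 .058 -3.5
```

```text
t 7.65 pos [0.5225 0.3462 0.1572] gap 0.0434 grip 31.2 F [ 0.  -0.2 -1.2] j [-0.96  0.62  0.44  1.92 -0.41  0.69 -0.33]
turn deg [ 0.01 -0.06  0.16] shift [0.0038 0.0003 0.0992]
```

>>> {"method": "jog_arm", "body": {
  "commands": "0.002 0 0.01 0 0 0 0.35;0 0 0.02 0 0 0 0.35;0 0 0.02 0 0 0 0.35;0 0 0.02 0 0 0 0.35;0 0 0.015 0 0 0 0.35;0 0 0.008 0 0 0 0.35;0 0 0.003 0 0 0 0.35;0 0 0.002 0 0 0 0.35;0 0 0 0 0 0 0.35;0 0 0 0 0 0 0.35"
}}

```text
time: 8.65
tool_pos: [0.5237, 0.346, 0.06]
tool_rot: [2.289, 2.151, 0.002]
wrist_force: [-0.6, 0.3, -1.0]
finger_gap: 0.044
grip_force: 31.2
```

```bash
python3 plan.py .523 .35 .0576 -3.5
```

```text
t 8.65 pos [0.5237 0.346  0.06  ] gap 0.044 grip 31.2 F [-0.6  0.3 -1. ] j [-0.89  0.76  0.35  1.95 -0.49  0.51 -0.26]
turn deg [ 0.06 -0.05 -0.05] shift [ 0.004  -0.0009  0.0024]
```

>>> {"method": "jog_arm", "body": {
  "commands": "0 0 0.001 0 0 0 0.35;0 0 0.001 0 0 0 0.35;0 0 0.0005 0 0 0 0.35;0 0 0 0 0 0 0.35;0 0 0 0 0 0 0.35"
}}

```text
time: 9.15
tool_pos: [0.5235, 0.3459, 0.0576]
tool_rot: [-2.289, -2.151, -0.001]
wrist_force: [-0.9, 0.7, 4.8]
finger_gap: 0.0434
grip_force: 31.9
```

>>> {"method": "jog_arm", "body": {
  "commands": "0 0 0 0 0 0 0.55;0 0 0 0 0 0 0.65;0 0 0 0 0 0 0.8;0 0 0 0 0 0 1;0 0 0 0 0 0 1;0 0 0 0 0 0 1;0 0 -0.01 0 0 0 1;0 0 -0.02 0 0 0 1;0 0 -0.02 0 0 0 1;0 0 -0.02 0 0 0 1;0 0 -0.02 0 0 0 1;0 0 -0.02 0 0 0 1;0 0 0 0 0 0 1"
}}

```text
time: 10.45
tool_pos: [0.5252, 0.3464, 0.1702]
tool_rot: [2.289, 2.15, 0.01]
wrist_force: [0.2, 0.4, -0.3]
finger_gap: 0.0855
grip_force: 0.0
```

```bash
python3 plan.py .557 -.033 .16 -7.5
```

```text
t 10.45 pos [0.5252 0.3464 0.1702] gap 0.0855 grip 0.0 F [ 0.2  0.4 -0.3] j [-0.97  0.61  0.46  1.91 -0.4   0.7  -0.34]
turn deg [ 0.28 -0.23  3.92] shift [-0.3721  0.0811  0.0102]
```

>>> {"method": "jog_arm", "body": {
  "commands": "0 0 0 0 0 3.9 1;-0.012 0.003 0 0 0 0 1;-0.025 0.0055 0 0 0 0 1;-0.025 0.0055 0 0 0 0 1;-0.025 0.0055 0 0 0 0 1;-0.025 0.0055 0 0 0 0 1;-0.025 0.0055 0 0 0 0 1;-0.025 0.0055 0 0 0 0 1;-0.025 0.0055 0 0 0 0 1;-0.025 0.0055 0 0 0 0 1;-0.025 0.0055 0 0 0 0 1;-0.025 0.0055 0 0 0 0 1;-0.025 0.0055 0 0 0 0 1;-0.025 0.0055 0 0 0 0 1;-0.025 0.0055 0 0 0 0 1;-0.025 0.0055 0 0 0 0 1;-0.01 0.002 0 0 0 0 1;0 0 0 0 0 0 1;0 0 0 0 0 0 1"
}}

```text
time: 12.35
tool_pos: [0.5558, -0.033, 0.1665]
tool_rot: [-2.359, -2.072, 0.0]
wrist_force: [0.2, 0.2, 0.5]
finger_gap: 0.0854
grip_force: 0.0
```

```bash
python3 plan.py .557 -.033 .0577 -7.5
```

```text
t 12.35 pos [ 0.5558 -0.033   0.1665] gap 0.0854 grip 0.0 F [0.2 0.2 0.5] j [-0.33  0.53  0.43  2.07 -0.38  0.61  0.23]
turn deg [-0.06 -0.04  0.08] shift [0.0002 0.0012 0.1088]
```

>>> {"method": "jog_arm", "body": {
  "commands": "0 0.0012 0.01 0 0 0 1;0 0 0.02 0 0 0 1;0 0 0.02 0 0 0 1;0 0 0.02 0 0 0 1;0 0 0.02 0 0 0 1;0 0 0.012 0 0 0 1;0 0 0.007 0 0 0 1;0 0 0 0 0 0 1;0 0 0 0 0 0 1"
}}

```text
time: 13.25
tool_pos: [0.5578, -0.0339, 0.0581]
tool_rot: [2.361, 2.072, 0.001]
wrist_force: [0.7, 0.5, 1.3]
finger_gap: 0.0852
grip_force: 0.0
```

```bash
python3 plan.py .557 -.033 .0577 -7.5
```

```text
t 13.25 pos [ 0.5578 -0.0339  0.0581] gap 0.0852 grip 0.0 F [0.7 0.5 1.3] j [-0.23  0.7   0.29  2.11 -0.49  0.4   0.33]
turn deg [ 0.04 -0.    0.06] shift [ 0.0007 -0.0009  0.0004]
```

>>> {"method": "jog_arm", "body": {
  "commands": "0 0 0 0 0 0 0.85;0 0 0 0 0 0 0.75;0 0 0 0 0 0 0.65;0 0 0 0 0 0 0.58;0 0 0 0 0 0 0.54;0 0 0 0 0 0 0.51;0 0 0 0 0 0 0.48;0 0 0 0 0 0 0.42;0 0 0 0 0 0 0.35;0 0 0 0 0 0 0.35;0 0 0 0 0 0 0.35",
  "force": 35
}}

```text
time: 14.35
tool_pos: [0.5569, -0.0339, 0.058]
tool_rot: [-2.361, -2.072, 0.001]
wrist_force: [-2.1, 0.4, 4.6]
finger_gap: 0.0431
grip_force: 35.9
```

```bash
python3 plan.py .523 .255 .1577 -7.5
```

```text
t 14.35 pos [ 0.5569 -0.0339  0.058 ] gap 0.0431 grip 35.9 F [-2.1  0.4  4.6] j [-0.23  0.7   0.29  2.11 -0.49  0.4   0.33]
turn deg [-0.05 -0.02  0.03] shift [ 0.282  -0.0714 -0.0997]
```

>>> {"method": "jog_arm", "body": {
  "commands": "0 0 -0.01 0 0 0 0.35;0 0 -0.02 0 0 0 0.35;0 0 -0.02 0 0 0 0.35;0 0 -0.02 0 0 0 0.35;0 0 -0.02 0 0 0 0.35;0.01 -0.002 -0.01 0 0 0 0.35;0.022 -0.0058 0 0 0 0 0.35;0.022 -0.0058 0 0 0 0 0.35;0.022 -0.0058 0 0 0 0 0.35;0.022 -0.0058 0 0 0 0 0.35;0.022 -0.0058 0 0 0 0 0.35;0.022 -0.0058 0 0 0 0 0.35;0.022 -0.0058 0 0 0 0 0.35;0.022 -0.0058 0 0 0 0 0.35;0.022 -0.0058 0 0 0 0 0.35;0.022 -0.0058 0 0 0 0 0.35;0.022 -0.0058 0 0 0 0 0.35;0.022 -0.0058 0 0 0 0 0.35;0.008 0 0 0 0 0 0.35;0 0 0 0 0 0 0.35"
}}

```text
time: 16.35
tool_pos: [0.5227, 0.257, 0.1575]
tool_rot: [-2.358, -2.076, -0.001]
wrist_force: [1.1, 0.0, -1.0]
finger_gap: 0.0427
grip_force: 36.2
```

>>> {"method": "jog_arm", "body": {
  "commands": "0 0 0.01 0 0 0 0.35;0 0 0.02 0 0 0 0.35;0 0 0.02 0 0 0 0.35;0 0 0.02 0 0 0 0.35;0 0 0.015 0 0 0 0.35;0 0 0.007 0 0 0 0.35;0 0 0.003 0 0 0 0.35;0 0 0.002 0 0 0 0.35;0 0 0 0 0 0 0.35;0 0 0 0 0 0 0.35"
}}

```text
time: 17.35
tool_pos: [0.5235, 0.2552, 0.0615]
tool_rot: [2.361, 2.072, 0.002]
wrist_force: [-0.3, 0.8, -0.8]
finger_gap: 0.0425
grip_force: 36.2
```

```bash
python3 plan.py .523 .255 .058 -7.5
```

```text
t 17.35 pos [0.5235 0.2552 0.0615] gap 0.0425 grip 36.2 F [-0.3  0.8 -0.8] j [-0.77  0.72  0.34  2.06 -0.53  0.45 -0.15]
turn deg [ 0.06 -0.04  0.05] shift [-0.0002 -0.0005  0.0035]
```

>>> {"method": "jog_arm", "body": {
  "commands": "0 0 0.001 0 0 0 0.35;0 0 0.001 0 0 0 0.35;0 0 0.001 0 0 0 0.35;0 0 0.0005 0 0 0 0.35;0 0 0 0 0 0 0.35;0 0 0 0 0 0 0.35"
}}

```text
time: 17.95
tool_pos: [0.5231, 0.2551, 0.058]
tool_rot: [-2.361, -2.072, -0.001]
wrist_force: [-1.8, 0.7, 4.5]
finger_gap: 0.0427
grip_force: 37.0
```

>>> {"method": "jog_arm", "body": {
  "commands": "0 0 0 0 0 0 0.55;0 0 0 0 0 0 0.65;0 0 0 0 0 0 0.8;0 0 0 0 0 0 1;0 0 0 0 0 0 1;0 0 0 0 0 0 1;0 0 -0.01 0 0 0 1;0 0 -0.02 0 0 0 1;0 0 -0.02 0 0 0 1;0 0 -0.02 0 0 0 1;0 0 -0.02 0 0 0 1;0 0 -0.02 0 0 0 1;0 0 0 0 0 0 1"
}}

```text
time: 19.25
tool_pos: [0.5249, 0.2555, 0.1704]
tool_rot: [2.36, 2.071, 0.009]
wrist_force: [0.0, -1.3, -0.3]
finger_gap: 0.0855
grip_force: 0.0
```

```bash
python3 plan.py .624 -.0125 .12 -7.6
```

```text
t 19.25 pos [0.5249 0.2555 0.1704] gap 0.0855 grip 0.0 F [ 0.  -1.3 -0.3] j [-0.87  0.56  0.48  2.01 -0.42  0.65 -0.24]
turn deg [ 0.27 -0.2   0.13] shift [-0.2525  0.1337  0.0504]
```

>>> {"method": "jog_arm", "body": {
  "commands": "-0.0125 0.007 0 0 0 0 1;-0.024 0.0127 0 0 0 0 1;-0.024 0.0127 0 0 0 0 1;-0.024 0.0127 0 0 0 0 1;-0.024 0.0127 0 0 0 0 1;-0.024 0.0127 0 0 0 0 1;-0.024 0.0127 0 0 0 0 1;-0.024 0.0127 0 0 0 0 1;-0.024 0.0127 0 0 0 0 1;-0.024 0.0127 0 0 0 0 1;-0.024 0.0127 0 0 0 0 1;0 0 0.015 0 0 0 1;0 0 0.02 0 0 0 1;0 0 0.015 0 0 0 1;0 0 0 0 0 0 1;0 0 0 0 0 0 1"
}}

```text
time: 20.85
tool_pos: [0.6225, -0.0126, 0.1165]
tool_rot: [-2.36, -2.072, 0.002]
wrist_force: [0.5, -1.0, 0.2]
finger_gap: 0.0853
grip_force: 0.0
```

```bash
python3 plan.py .624 -.0125 .026 -7.6;python3 - <<'E'
from h import *
from cell import grab_frame
f=grab_frame('scene')
cv2.imwrite('pics/s2.png',cv2.resize(f['color'][120:300,170:470,::-1],(800,480)))
E
```

```text
t 20.85 pos [ 0.6225 -0.0126  0.1165] gap 0.0853 grip 0.0 F [ 0.5 -1.   0.2] j [-0.33  0.67  0.4   1.95 -0.44  0.61  0.23]
turn deg [-0.1   0.01  0.16] shift [0.0003 0.0015 0.0905]
```

View pics/s2.png

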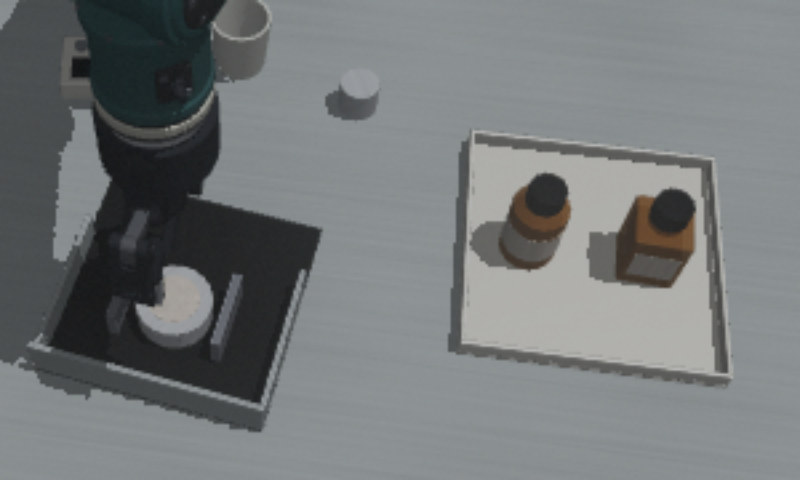

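Both bottles stand upright on the tray, round at (540,215) and square at (660,230). The tin is undisturbed at (175,305). I'll descend onto the tin.

>>> {"method": "jog_arm", "body": {
  "commands": "0 0.0012 0.01 0 0 0.1 1;0 0 0.015 0 0 0 1;0 0 0.015 0 0 0 1;0 0 0.015 0 0 0 1;0 0 0.012 0 0 0 1;0 0 0.01 0 0 0 1;0 0 0.008 0 0 0 1;0 0 0.004 0 0 0 1;0 0 0 0 0 0 1;0 0 0 0 0 0 1"
}}

```text
time: 21.9
tool_pos: [0.6246, -0.0131, 0.0286]
tool_rot: [2.363, 2.07, 0.001]
wrist_force: [-0.4, -0.1, 0.5]
finger_gap: 0.0852
grip_force: 0.0
```

```bash
python3 plan.py .624 -.0125 .026 -7.6
```

```text
t 21.9 pos [ 0.6246 -0.0131  0.0286] gap 0.0852 grip 0.0 F [-0.4 -0.1  0.5] j [-0.26  0.8   0.31  1.96 -0.51  0.46  0.29]
turn deg [ 0.04 -0.    0.03] shift [ 0.0005 -0.0007  0.0026]
```

>>> {"method": "jog_arm", "body": {
  "commands": "0.0005 -0.0005 0.0025 0 0 0 0.95;0 0 0 0 0 0 0.88;0 0 0 0 0 0 0.82;0 0 0 0 0 0 0.77;0 0 0 0 0 0 0.73;0 0 0 0 0 0 0.7;0 0 0 0 0 0 0.65;0 0 0 0 0 0 0.55;0 0 0 0 0 0 0.55;0 0 0 0 0 0 0.55",
  "force": 35
}}

```text
time: 22.9
tool_pos: [0.6238, -0.0124, 0.0263]
tool_rot: [-2.363, -2.07, -0.0]
wrist_force: [-0.9, 1.0, 5.3]
finger_gap: 0.0587
grip_force: 37.0
```

```bash
python3 plan.py .5726 -.3173 .15 -7.6
```

```text
t 22.9 pos [ 0.6238 -0.0124  0.0263] gap 0.0587 grip 37.0 F [-0.9  1.   5.3] j [-0.26  0.8   0.3   1.96 -0.51  0.45  0.29]
turn deg [-0.01 -0.02  0.03] shift [-0.309  -0.0105 -0.1237]
```

>>> {"method": "jog_arm", "body": {
  "commands": "0 0 -0.01 0 0 0 0.55;0 0 -0.02 0 0 0 0.55;0 0 -0.024 0 0 0 0.55;0 0 -0.025 0 0 0 0.55;0 0 -0.025 0 0 0 0.55;-0.006 0 -0.02 0 0 0 0.55;-0.015 0 0 0 0 0 0.55;-0.025 -0.001 0 0 0 0 0.55;-0.025 -0.001 0 0 0 0 0.55;-0.025 -0.001 0 0 0 0 0.55;-0.025 -0.001 0 0 0 0 0.55;-0.025 -0.001 0 0 0 0 0.55;-0.025 -0.001 0 0 0 0 0.55;-0.025 -0.001 0 0 0 0 0.55;-0.025 -0.001 0 0 0 0 0.55;-0.025 -0.001 0 0 0 0 0.55;-0.025 -0.001 0 0 0 0 0.55;-0.025 -0.001 0 0 0 0 0.55;-0.013 0 0 0 0 0 0.55;0 0 0 0 0 0 0.55"
}}

```text
time: 24.9
tool_pos: [0.5704, -0.3206, 0.1492]
tool_rot: [2.368, 2.064, -0.003]
wrist_force: [1.3, 0.5, -1.1]
finger_gap: 0.0584
grip_force: 38.1
```

```bash
python3 plan.py .5726 -.3173 .0883 -7.6
```

```text
t 24.9 pos [ 0.5704 -0.3206  0.1492] gap 0.0584 grip 38.1 F [ 1.3  0.5 -1.1] j [ 0.17  0.66  0.4   1.86 -0.38  0.7   0.66]
turn deg [-0.06  0.1  -0.24] shift [0.0035 0.0017 0.0609]
```

>>> {"method": "jog_arm", "body": {
  "commands": "0.003 0.001 0.01 0 0 0 0.55;0 0 0.015 0 0 0 0.55;0 0 0.015 0 0 0 0.55;0 0 0.01 0 0 0 0.55;0 0 0.005 0 0 0 0.55;0 0 0.002 0 0 0 0.55;0 0 0 0 0 0 0.55;0 0 0 0 0 0 0.55"
}}

```text
time: 25.7
tool_pos: [0.574, -0.3149, 0.0933]
tool_rot: [2.362, 2.069, 0.0]
wrist_force: [-0.9, -1.0, -1.3]
finger_gap: 0.0586
grip_force: 38.1
```

```bash
python3 plan.py .5726 -.3173 .0883 -7.6
```

```text
t 25.7 pos [ 0.574  -0.3149  0.0933] gap 0.0586 grip 38.1 F [-0.9 -1.  -1.3] j [ 0.2   0.73  0.36  1.88 -0.42  0.6   0.69]
turn deg [0.06 0.03 0.03] shift [-0.0026 -0.0011  0.005 ]
```

>>> {"method": "jog_arm", "body": {
  "commands": "-0.0024 -0.001 0.001 0 0 0 0.55;0 0 0.001 0 0 0 0.55;0 0 0.001 0 0 0 0.55;0 0 0.0008 0 0 0 0.55;0 0 0.0005 0 0 0 0.55;0 0 0 0 0 0 0.55;0 0 0 0 0 0 0.55"
}}

```text
time: 26.4
tool_pos: [0.5724, -0.3167, 0.0885]
tool_rot: [-2.363, -2.07, -0.0]
wrist_force: [-0.2, -0.6, -1.8]
finger_gap: 0.0585
grip_force: 38.2
```

```bash
python3 plan.py .5726 -.3173 .0883 -7.6
```

```text
t 26.4 pos [ 0.5724 -0.3167  0.0885] gap 0.0585 grip 38.2 F [-0.2 -0.6 -1.8] j [ 0.2   0.74  0.35  1.88 -0.42  0.6   0.69]
turn deg [ 0.   -0.    0.04] shift [-0.0006  0.0003  0.0002]
```

No contact yet, so I'll creep down in 0.3 mm steps.

>>> {"method": "jog_arm", "body": {
  "commands": "0 0 0.0003 0 0 0 0.55;0 0 0.0003 0 0 0 0.55;0 0 0.0003 0 0 0 0.55;0 0 0 0 0 0 0.55;0 0 0 0 0 0 0.55"
}}

```text
time: 26.9
tool_pos: [0.5725, -0.3167, 0.0883]
tool_rot: [2.363, 2.07, 0.001]
wrist_force: [-0.9, 1.3, 6.3]
finger_gap: 0.0586
grip_force: 38.6
```

Contact, gently. Release.

>>> {"method": "jog_arm", "body": {
  "commands": "0 0 0 0 0 0 0.72;0 0 0 0 0 0 0.78;0 0 0 0 0 0 0.88;0 0 0 0 0 0 1;0 0 0 0 0 0 1;0 0 0 0 0 0 1;0 0 -0.01 0 0 0 1;0 0 -0.02 0 0 0 1;0 0 -0.02 0 0 0 1;0 0 -0.02 0 0 0 1;0 0 -0.02 0 0 0 1;0 0 0 0 0 0 1"
}}

```text
time: 28.1
tool_pos: [0.5741, -0.3182, 0.1813]
tool_rot: [2.359, 2.066, 0.004]
wrist_force: [-0.7, -0.0, -0.3]
finger_gap: 0.0856
grip_force: 0.0
```

```bash
python3 plan.py .5231 .2551 .18 -7.6
```

```text
t 28.1 pos [ 0.5741 -0.3182  0.1813] gap 0.0856 grip 0.0 F [-0.7 -0.  -0.3] j [ 0.15  0.62  0.43  1.84 -0.36  0.75  0.64]
turn deg [0.35 0.13 0.02] shift [ 0.5615 -0.1264  0.0013]
```

>>> {"method": "jog_arm", "body": {
  "commands": "0.015 -0.0034 0 0 0 0 1;0.03 -0.0068 0 0 0 0 1;0.03 -0.0068 0 0 0 0 1;0.03 -0.0068 0 0 0 0 1;0.03 -0.0068 0 0 0 0 1;0.03 -0.0068 0 0 0 0 1;0.03 -0.0068 0 0 0 0 1;0.03 -0.0068 0 0 0 0 1;0.03 -0.0068 0 0 0 0 1;0.03 -0.0068 0 0 0 0 1;0.03 -0.0068 0 0 0 0 1;0.03 -0.0068 0 0 0 0 1;0.03 -0.0068 0 0 0 0 1;0.03 -0.0068 0 0 0 0 1;0.03 -0.0068 0 0 0 0 1;0.03 -0.0068 0 0 0 0 1;0.03 -0.0068 0 0 0 0 1;0.03 -0.0068 0 0 0 0 1;0.03 -0.0068 0 0 0 0 1;0 0 0 0 0 0 1"
}}

```text
time: 30.1
tool_pos: [0.5177, 0.2568, 0.176]
tool_rot: [-2.35, -2.079, 0.002]
wrist_force: [0.4, 0.7, -0.3]
finger_gap: 0.0852
grip_force: 0.0
```

```bash
python3 plan.py .5231 .2551 .058 -7.6;python3 - <<'E'
from h import *
from cell import grab_frame
f=grab_frame('scene');pickle.dump(f,open('scene3.pkl','wb'))
A=cv2.resize(f['color'][120:230,40:160,::-1],(400,367));t=grab_frame('top');pickle.dump(t,open('top3.pkl','wb'))
B=cv2.resize(t['color'][145:255,335:455,::-1],(400,367))
cv2.imwrite('pics/s3.png',np.hstack([A,B]))
E
```

```text
t 30.1 pos [0.5177 0.2568 0.176 ] gap 0.0852 grip 0.0 F [ 0.4  0.7 -0.3] j [-0.87  0.55  0.47  2.02 -0.4   0.67 -0.26]
turn deg [-0.2  -0.1   0.59] shift [-0.0009  0.0056  0.118 ]
```

View pics/s3.png

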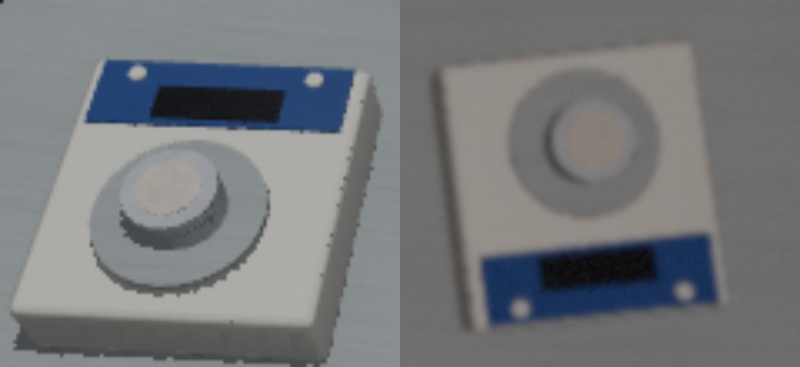

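The tin is lid up on the pan, at (168,190) in the scene crop and (595,140) in the top crop. I'll measure its offset.

Run:
```python
from h import *
for n,w in(('scene',(70,115,160,205)),('top',(375,405,165,205))):
    f=load(n,3);h,S,v=cv2.split(cv2.cvtColor(f['color'],cv2.COLOR_RGB2HSV))
    m=np.zeros(v.shape,bool);a,b,c,d=w;m[c:d,a:b]=((h<25)&(S>22))[c:d,a:b]
    k=max(blobs(m,5),key=cv2.contourArea);e=cv2.fitEllipse(k)
    print(n,onz(f,[e[0]],.091)[0],e)
```

```text
Traceback (most recent call last):
ValueError: max() iterable argument is empty
```

Run:
```python
from h import *
for n,w in(('scene',(70,115,160,205)),('top',(375,405,165,205))):
    f=load(n,3);C=f['color'].astype(int);d0=cv2.GaussianBlur((C[:,:,0]-C[:,:,2]).astype(np.float32),(5,5),0)
    m=np.zeros(d0.shape,bool);a,b,c,d=w;q=d0[c:d,a:b];m[c:d,a:b]=q>(q.max()+np.median(q))/2
    k=max(blobs(m,5),key=cv2.contourArea);e=cv2.fitEllipse(k)
    print(n,q.max(),np.median(q),onz(f,[e[0]],.091)[0],e)
```

```text
scene 10.3203125 -5.40625 [ 0.57340728 -0.31658392  0.091     ] ((89.9235610961914, 175.64414978027344), (14.270819664001465, 19.19426155090332), 67.79170989990234)
top 16.59375 0.65234375 [ 0.57231372 -0.31692066  0.091     ] ((392.96221923828125, 186.4866485595703), (15.33238410949707, 16.17325782775879), 114.52411651611328)
```

The tin is within 1 mm of the pan's centre. Next, the round bottle goes back.

>>> {"method": "jog_arm", "body": {
  "commands": "-0.001 0.0045 0.01 0 0 0.4 1;0 0 0.02 0 0 0 1;0 0 0.02 0 0 0 1;0 0 0.02 0 0 0 1;0 0 0 0 0 0 1;0 0 0 0 0 0 1"
}}

```text
time: 30.8
tool_pos: [0.5251, 0.2467, 0.1072]
tool_rot: [2.373, 2.059, -0.003]
wrist_force: [-0.4, -0.4, -0.2]
finger_gap: 0.0852
grip_force: 0.0
```

```bash
python3 plan.py .5231 .2551 .058 -7.6
```

```text
t 30.8 pos [0.5251 0.2467 0.1072] gap 0.0852 grip 0.0 F [-0.4 -0.4 -0.2] j [-0.8   0.65  0.4   2.05 -0.48  0.54 -0.2 ]
turn deg [-0.05  0.08 -0.51] shift [ 0.0081 -0.0031  0.0492]
```

>>> {"method": "jog_arm", "body": {
  "commands": "0.008 -0.003 0 0 0 -0.5 1;0 0 0 0 0 0 1;0 0 0.016 0 0 0 1;0 0 0.016 0 0 0 1;0 0 0.01 0 0 0 1;0 0 0.005 0 0 0 1;0 0 0 0 0 0 1;0 0 0 0 0 0 1"
}}

```text
time: 31.6
tool_pos: [0.5235, 0.2569, 0.061]
tool_rot: [2.361, 2.072, 0.001]
wrist_force: [-0.5, 0.0, 0.9]
finger_gap: 0.0855
grip_force: 0.0
```

```bash
python3 plan.py .5231 .2551 .058 -7.6
```

```text
t 31.6 pos [0.5235 0.2569 0.061 ] gap 0.0855 grip 0.0 F [-0.5  0.   0.9] j [-0.77  0.72  0.34  2.05 -0.52  0.45 -0.16]
turn deg [ 0.04 -0.02  0.14] shift [-0.0018 -0.0002  0.003 ]
```

>>> {"method": "jog_arm", "body": {
  "commands": "-0.0018 0 0.0025 0 0 0 0.9;0 0 0 0 0 0 0.75;0 0 0 0 0 0 0.65;0 0 0 0 0 0 0.58;0 0 0 0 0 0 0.54;0 0 0 0 0 0 0.51;0 0 0 0 0 0 0.48;0 0 0 0 0 0 0.42;0 0 0 0 0 0 0.35;0 0 0 0 0 0 0.35;0 0 0 0 0 0 0.35"
}}

```text
time: 32.7
tool_pos: [0.5232, 0.255, 0.0584]
tool_rot: [2.361, 2.072, 0.001]
wrist_force: [-0.5, -0.9, 6.3]
finger_gap: 0.0424
grip_force: 36.3
```

```bash
python3 plan.py .557 -.0336 .1585 -7.6
```

```text
t 32.7 pos [0.5232 0.255  0.0584] gap 0.0424 grip 36.3 F [-0.5 -0.9  6.3] j [-0.76  0.72  0.33  2.06 -0.52  0.44 -0.16]
turn deg [ 0.03 -0.02  0.13] shift [-0.2816  0.0716 -0.1001]
```

>>> {"method": "jog_arm", "body": {
  "commands": "0 0 -0.01 0 0 0 0.35;0 0 -0.02 0 0 0 0.35;0 0 -0.02 0 0 0 0.35;0 0 -0.02 0 0 0 0.35;0 0 -0.02 0 0 0 0.35;-0.01 0.002 -0.01 0 0 0 0.35;-0.022 0.0058 0 0 0 0 0.35;-0.022 0.0058 0 0 0 0 0.35;-0.022 0.0058 0 0 0 0 0.35;-0.022 0.0058 0 0 0 0 0.35;-0.022 0.0058 0 0 0 0 0.35;-0.022 0.0058 0 0 0 0 0.35;-0.022 0.0058 0 0 0 0 0.35;-0.022 0.0058 0 0 0 0 0.35;-0.022 0.0058 0 0 0 0 0.35;-0.022 0.0058 0 0 0 0 0.35;-0.022 0.0058 0 0 0 0 0.35;-0.022 0.0058 0 0 0 0 0.35;-0.008 0 0 0 0 0 0.35;0 0 0 0 0 0 0.35"
}}

```text
time: 34.7
tool_pos: [0.5561, -0.0358, 0.1579]
tool_rot: [-2.364, -2.068, 0.002]
wrist_force: [-0.2, -0.3, -1.7]
finger_gap: 0.0428
grip_force: 36.0
```

>>> {"method": "jog_arm", "body": {
  "commands": "0 0 0 0 0 0 0.35;0 0 0.02 0 0 0 0.35;0 0 0.02 0 0 0 0.35;0 0 0.02 0 0 0 0.35;0 0 0.015 0 0 0 0.35;0 0 0.01 0 0 0 0.35;0 0 0 0 0 0 0.35;0 0 0 0 0 0 0.35"
}}

```text
time: 35.5
tool_pos: [0.5576, -0.0338, 0.0733]
tool_rot: [2.361, 2.072, 0.001]
wrist_force: [0.9, 0.6, -2.1]
finger_gap: 0.0427
grip_force: 36.0
```

```bash
python3 plan.py .557 -.0336 .0584 -7.6
```

```text
t 35.5 pos [ 0.5576 -0.0338  0.0733] gap 0.0427 grip 36.0 F [ 0.9  0.6 -2.1] j [-0.24  0.68  0.31  2.11 -0.48  0.43  0.32]
turn deg [ 0.02 -0.    0.15] shift [ 0.0001 -0.0006  0.0149]
```

>>> {"method": "jog_arm", "body": {
  "commands": "0 -0.0005 0.007 0 0 0 0.35;0 0 0.004 0 0 0 0.35;0 0 0.001 0 0 0 0.35;0 0 0.001 0 0 0 0.35;0 0 0.001 0 0 0 0.35;0 0 0.0005 0 0 0 0.35;0 0 0 0 0 0 0.35;0 0 0 0 0 0 0.35"
}}

```text
time: 36.3
tool_pos: [0.5569, -0.0339, 0.0587]
tool_rot: [2.361, 2.072, 0.0]
wrist_force: [1.1, -0.5, -1.3]
finger_gap: 0.0426
grip_force: 36.0
```

>>> {"method": "jog_arm", "body": {
  "commands": "0 0 0.0005 0 0 0 0.35;0 0 0.0005 0 0 0 0.35;0 0 0 0 0 0 0.35;0 0 0 0 0 0 0.35"
}}

```text
time: 36.7
tool_pos: [0.557, -0.0339, 0.0584]
tool_rot: [-2.361, -2.072, -0.001]
wrist_force: [-1.4, 0.3, 5.9]
finger_gap: 0.043
grip_force: 36.8
```

Contact. Release, rise, and go to the square bottle.

>>> {"method": "jog_arm", "body": {
  "commands": "0 0 0 0 0 0 0.55;0 0 0 0 0 0 0.65;0 0 0 0 0 0 0.8;0 0 0 0 0 0 1;0 0 0 0 0 0 1;0 0 0 0 0 0 1;0 0 -0.01 0 0 0 1;0 0 -0.02 0 0 0 1;0 0 -0.02 0 0 0 1;0 0 -0.02 0 0 0 1;0 0 -0.02 0 0 0 1;0 0 -0.02 0 0 0 1;0 0 0 0 0 0 1;0 0 0 0 0 0 1"
}}

```text
time: 38.1
tool_pos: [0.5569, -0.0337, 0.1683]
tool_rot: [2.361, 2.072, 0.002]
wrist_force: [0.2, 0.2, -0.4]
finger_gap: 0.0855
grip_force: 0.0
```

```bash
python3 plan.py .5235 .3459 .17 -3.5
```

```text
t 38.1 pos [ 0.5569 -0.0337  0.1683] gap 0.0855 grip 0.0 F [ 0.2  0.2 -0.4] j [-0.34  0.53  0.44  2.07 -0.38  0.62  0.23]
turn deg [ 0.07 -0.02 -3.95] shift [ 0.3769 -0.0565 -0.0017]
```

>>> {"method": "jog_arm", "body": {
  "commands": "0 0 0 0 0 -3.95 1;0.0119 -0.002 0 0 0 0 1;0.025 -0.0037 0 0 0 0 1;0.025 -0.0037 0 0 0 0 1;0.025 -0.0037 0 0 0 0 1;0.025 -0.0037 0 0 0 0 1;0.025 -0.0037 0 0 0 0 1;0.025 -0.0037 0 0 0 0 1;0.025 -0.0037 0 0 0 0 1;0.025 -0.0037 0 0 0 0 1;0.025 -0.0037 0 0 0 0 1;0.025 -0.0037 0 0 0 0 1;0.025 -0.0037 0 0 0 0 1;0.025 -0.0037 0 0 0 0 1;0.025 -0.0037 0 0 0 0 1;0.025 -0.0037 0 0 0 0 1;0.015 -0.003 0 0 0 0 1;0 0 0 0 0 0 1;0 0 0 0 0 0 1;0 0 0 0 0 0 1"
}}

```text
time: 40.1
tool_pos: [0.5235, 0.3436, 0.1675]
tool_rot: [2.291, 2.148, -0.002]
wrist_force: [0.5, 0.2, 0.4]
finger_gap: 0.0854
grip_force: 0.0
```

```bash
python3 plan.py .5235 .3459 .0576 -3.5
```

```text
t 40.1 pos [0.5235 0.3436 0.1675] gap 0.0854 grip 0.0 F [0.5 0.2 0.4] j [-0.97  0.61  0.46  1.92 -0.4   0.71 -0.33]
turn deg [-0.01  0.09 -0.17] shift [ 2.300e-03 -1.000e-04  1.099e-01]
```

>>> {"method": "jog_arm", "body": {
  "commands": "0.0022 0 0.01 0 0 -0.15 1;0 0 0.02 0 0 0 1;0 0 0.02 0 0 0 1;0 0 0.02 0 0 0 1;0 0 0.02 0 0 0 1;0 0 0.01 0 0 0 1;0 0 0.006 0 0 0 1;0 0 0 0 0 0 1;0 0 0 0 0 0 1;0 0 0 0 0 0 1"
}}

```text
time: 41.1
tool_pos: [0.524, 0.3483, 0.0625]
tool_rot: [2.286, 2.155, 0.003]
wrist_force: [0.9, 0.1, 0.5]
finger_gap: 0.0854
grip_force: 0.0
```

```bash
python3 plan.py .5235 .3459 .0576 -3.5
```

```text
t 41.1 pos [0.524  0.3483 0.0625] gap 0.0854 grip 0.0 F [0.9 0.1 0.5] j [-0.9   0.75  0.35  1.95 -0.49  0.52 -0.26]
turn deg [ 0.08 -0.06  0.13] shift [-0.0024 -0.0004  0.0049]
```

>>> {"method": "jog_arm", "body": {
  "commands": "-0.0024 -0.0004 0.0045 0 0 0.1 0.95;0 0 0 0 0 0 0.75;0 0 0 0 0 0 0.65;0 0 0 0 0 0 0.58;0 0 0 0 0 0 0.54;0 0 0 0 0 0 0.51;0 0 0 0 0 0 0.48;0 0 0 0 0 0 0.42;0 0 0 0 0 0 0.35;0 0 0 0 0 0 0.35;0 0 0 0 0 0 0.35",
  "force": 30
}}

```text
time: 42.2
tool_pos: [0.5231, 0.3458, 0.0573]
tool_rot: [2.287, 2.153, 0.001]
wrist_force: [0.7, -0.7, 2.9]
finger_gap: 0.0437
grip_force: 31.1
```

```bash
python3 plan.py .5672 .0284 .158 -3.5
```

```text
t 42.2 pos [0.5231 0.3458 0.0573] gap 0.0437 grip 31.1 F [ 0.7 -0.7  2.9] j [-0.89  0.76  0.35  1.95 -0.5   0.51 -0.25]
turn deg [ 0.03 -0.02  0.04] shift [-0.3141  0.0634 -0.1007]
```

>>> {"method": "jog_arm", "body": {
  "commands": "0 0 -0.01 0 0 0 0.35;0 0 -0.02 0 0 0 0.35;0 0 -0.02 0 0 0 0.35;0 0 -0.02 0 0 0 0.35;0 0 -0.02 0 0 0 0.35;-0.01 0.0025 -0.01 0 0 0 0.35;-0.0247 0.005 0 0 0 0 0.35;-0.0247 0.005 0 0 0 0 0.35;-0.0247 0.005 0 0 0 0 0.35;-0.0247 0.005 0 0 0 0 0.35;-0.0247 0.005 0 0 0 0 0.35;-0.0247 0.005 0 0 0 0 0.35;-0.0247 0.005 0 0 0 0 0.35;-0.0247 0.005 0 0 0 0 0.35;-0.0247 0.005 0 0 0 0 0.35;-0.0247 0.005 0 0 0 0 0.35;-0.0247 0.005 0 0 0 0 0.35;-0.0247 0.005 0 0 0 0 0.35;-0.0077 0.001 0 0 0 0 0.35;0 0 0 0 0 0 0.35"
}}

```text
time: 44.2
tool_pos: [0.5665, 0.0263, 0.157]
tool_rot: [-2.291, -2.149, 0.002]
wrist_force: [-0.4, 1.0, -2.0]
finger_gap: 0.0435
grip_force: 31.1
```

>>> {"method": "jog_arm", "body": {
  "commands": "0 0 0 0 0 0 0.35;0 0 0 0 0 0 0.35;0 0 0 0 0 0 0.35"
}}

```text
time: 44.5
tool_pos: [0.567, 0.03, 0.1569]
tool_rot: [-2.284, -2.156, -0.0]
wrist_force: [0.3, -0.1, -1.6]
finger_gap: 0.0434
grip_force: 31.1
```

```bash
python3 plan.py .5672 .0284 .0576 -3.5
```

```text
t 44.5 pos [0.567  0.03   0.1569] gap 0.0434 grip 31.1 F [ 0.3 -0.1 -1.6] j [-0.43  0.56  0.41  2.05 -0.38  0.61  0.19]
turn deg [-0.03 -0.04  0.19] shift [-0.0016  0.0003  0.0993]
```

>>> {"method": "jog_arm", "body": {
  "commands": "-0.0008 0 0.01 0 0 0.1 0.35;0 0 0.02 0 0 0 0.35;0 0 0.02 0 0 0 0.35;0 0 0.02 0 0 0 0.35;0 0 0.012 0 0 0 0.35;0 0 0.007 0 0 0 0.35;0 0 0 0 0 0 0.35;0 0 0 0 0 0 0.35;0 0 0 0 0 0 0.35"
}}

```text
time: 45.4
tool_pos: [0.5678, 0.0275, 0.0689]
tool_rot: [2.289, 2.151, 0.002]
wrist_force: [-0.6, 0.6, -2.3]
finger_gap: 0.0434
grip_force: 31.0
```

```bash
python3 plan.py .5672 .0284 .0576 -3.5
```

```text
t 45.4 pos [0.5678 0.0275 0.0689] gap 0.0434 grip 31.0 F [-0.6  0.6 -2.3] j [-0.34  0.69  0.3   2.08 -0.47  0.43  0.26]
turn deg [ 0.09 -0.01 -0.06] shift [ 0.0009 -0.0007  0.0113]
```

>>> {"method": "jog_arm", "body": {
  "commands": "0.0008 -0.0005 0.005 0 0 0 0.35;0 0 0.003 0 0 0 0.35;0 0 0.001 0 0 0 0.35;0 0 0.001 0 0 0 0.35;0 0 0.0006 0 0 0 0.35;0 0 0.0004 0 0 0 0.35;0 0 0 0 0 0 0.35;0 0 0 0 0 0 0.35"
}}

```text
time: 46.2
tool_pos: [0.5667, 0.0282, 0.0573]
tool_rot: [2.289, 2.151, 0.0]
wrist_force: [-0.4, 0.0, 0.3]
finger_gap: 0.0435
grip_force: 31.3
```

>>> {"method": "jog_arm", "body": {
  "commands": "0 0 0.0003 0 0 0 0.35;0 0 0 0 0 0 0.35;0 0 0 0 0 0 0.55;0 0 0 0 0 0 0.65;0 0 0 0 0 0 0.8;0 0 0 0 0 0 1;0 0 0 0 0 0 1;0 0 0 0 0 0 1;0 0 -0.01 0 0 0 1;0 0 -0.02 0 0 0 1;0 0 -0.02 0 0 0 1;0 0 -0.02 0 0 0 1;0 0 -0.03 0 0 0 1;0 0 -0.03 0 0 0 1;0 0 0 0 0 0 1"
}}

```text
time: 47.7
tool_pos: [0.5695, 0.028, 0.1912]
tool_rot: [2.286, 2.147, 0.011]
wrist_force: [-0.2, -0.8, -0.1]
finger_gap: 0.0852
grip_force: 0.0
```

>>> {"method": "jog_arm", "body": {
  "commands": "0.02 0 0 0 0 0 1;0.03 0 0 0 0 0 1;0.03 0 0 0 0 0 1;0.03 0 0 0 0 0 1;0.03 0 0 0 0 0 1;0.03 0 0 0 0 0 1;0.03 0 0 0 0 0 1;0.03 0 0 0 0 0 1;0.03 0 0 0 0 0 1;0.03 0 0 0 0 0 1;0.03 0 0 0 0 0 1;0 0 0 0 0 0 1;0 0 0 0 0 0 1"
}}

```text
time: 49.0
tool_pos: [0.5857, 0.3482, 0.1861]
tool_rot: [-2.287, -2.153, 0.002]
wrist_force: [0.2, -0.5, 0.4]
finger_gap: 0.0852
grip_force: 0.0
```

```bash
python3 - <<'E'
from h import *
from cell import grab_frame
t=grab_frame('top');pickle.dump(t,open('top4.pkl','wb'));s=grab_frame('scene');pickle.dump(s,open('scene4.pkl','wb'))
cv2.imwrite('pics/s4.png',cv2.resize(s['color'][:,:,::-1],(800,600)))
E
sed 's/^t=load.*/t=load("top",4);s=load("scene",4)/' m.py > m4.py; python3 m4.py | egrep 'square|sq|round|\]\] 9|^ \[ 0.55|beaker|pot|timer'
```

```text
square [0.5664 0.0294 0.064 ] [19.4362 20.5138]
sq edges deg [ -5.2736 -95.5862 174.5099  84.4806] [0.0504 0.0477 0.0504 0.0475]
round [[ 0.5558 -0.033   0.064 ]
 [ 0.5564 -0.0332  0.064 ]] 9.8748 [18.49   19.0791]Traceback (most recent call last):
  File "m4.py", line 21, in <module>
    q=big(W(v>90,250,280,155,187));fe=cv2.fitEllipse(q);P('tin',onz(t4,[fe[0]],.029)[0],np.array(fe[1])/K/411*1.04)
  File "m4.py", line 6, in <lambda>
    big=lambda m:max(blobs(m,3),key=cv2.contourArea)
                 ~~~^^^^^^^^^^^^^^^^^^^^^^^^^^^^^^^^
ValueError: max() iterable argument is empty
```

View pics/s4.png

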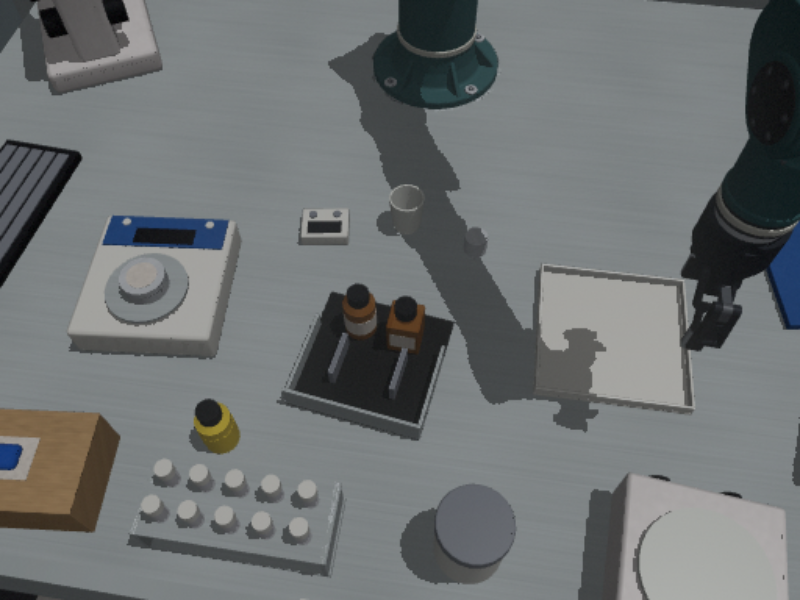

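Both bottles stand upright at their original pixels, (359,312) and (405,323). The tin is on the pan at (143,280). The beaker, pot and timer are unmoved, and the gripper is clear. I'll hand it in.

```bash
python3 -c "
from cell import ticket
print(ticket.sign_off())"
```

```text
the job is handed in; nothing more can be done
None
```

I handed the job in at about 49 s. The tin sits lid up within 1 mm of the pan's centre, both bottles are back upright within about 1 mm of where they stood (the square one possibly turned about 2°), and the beaker, pot and timer look unmoved in the final picture.

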